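# Pack up a level rest for a plaster cast

### The job

Build a level stand for the small plaster cast on the steel base plate with the blue ledge. Choose the two packers that together exactly fill the height from the plate up to the ledge and stack them, thicker one underneath and one centred on the other, on the bare end of the plate; then lay the long board centrally across ledge and packers, in line with the plate, and last stand the cast upright on the middle of the board. Do not knock over the cast or the brown bottle.

Things in the scene. Friction and masses are not known exactly. Their poses are not given: they have to be found in the camera images.
- rest: The fixed rest: a bare steel base plate 90 (x) x 200 (y) x 6 mm thick, with a blue ledge block on its +y end. The ledge is 60 (x) x 50 (y) mm, centred at y = +57.5 mm, its flat top 38 mm above the bench, that is 32 mm above the plate's top. The bare end, where the packers go, is centred at y = -57.5 mm. A small black clamp lever sticks out at the outer +y end, lower than the ledge's top. Origin: centre of the plate's underside, on the bench; z up.
- board: Long pale wooden board 56 (x) x 190 (y) x 14 (z) mm, about 0.11 kg, lying flat. Origin: centre of its underside, z up. Either way round is right.
- oblong: Oblong wooden packer 84 (x) x 52 (y) mm, 22 mm thick, lying flat. Origin: centre of its underside, z up.
- square: Thin square plywood packer 56 x 56 mm (sides along x and y), 10 mm thick, lying flat. Origin: centre of its underside, z up.
- disc: Round solid wooden packer, diameter 60 mm, 15 mm thick, lying flat. Origin: centre of its underside, z up.
- ring: Round wooden packer with a 24 mm hole, diameter 60 mm, 28 mm thick, lying flat. Origin: centre of its underside, z up.
- cast: Small white plaster cast standing on its flat round base (diameter 54 mm, waist 44 mm at 45 mm height, top of its rounded shoulder at 68 mm), with a bare square steel tube 20 x 20 mm (sides along x and y) upright out of its top, from 68 to 112 mm above the base: grip the tube, with the fingertips clear of the plaster. About 0.2 kg. Origin: centre of the base, z up.
- bottle: Brown glass bottle, diameter 66 mm, 200 mm tall, standing on the bench beside the work; not needed, must stay standing. Origin: centre of its base, z up.
Mind the look-alikes: they are no part of the job. Leave any orange look-alike of the board alone.

How it is judged:
By the outcome, as a careful person would: the job done as asked, in the order asked, and still so for the second after the job is handed in, with the robot touching nothing.
It also fails if it takes over 115 s, if anything falls off the work surface, if the arm or the gripper's body presses on something with over 40 N, if the wrist force passes 120 N, or if a joint passes its speed limit or range.

### The arm

A 7-joint arm with a two-finger parallel gripper is mounted at the origin on the work surface. World frame = base frame: x ahead of the robot, y to its left, z up, the work surface at z = 0. Lengths are in m, angles in rad, forces in N, time in s.
With the tool pointing down it reaches from about 0.425 to 0.875 m from the base axis. Payload 4.7 kg.
Tool frame: the origin (TCP) lies at the very end of the fingers, on their centre line; the grasp point (between the pads) lies 19 mm behind it; z points along the fingers, y is the line along which they close (so a half turn about z gives the same grasp; the last joint's range is limited). The gripper opens to 87 mm and grips with 3 to 60 N. Pads are 19 mm wide; open, the fingers measure 117 mm over their backs; the gripper's body (75 mm by 190 mm) begins 51 mm behind the grasp point.
Start: joints at [-1.317, 0.321, -0.07, 1.45, 0.023, 1.371, -0.057], TCP at [0.154, 0.631, 0.223] pointing down, gripper open.
Joint ranges: [-2.86, 2.86], [-0.3, 2.09], [-1.38, 1.24], [0.06, 2.45], [-1.56, 4.7], [0.09, 2.05], [-2.69, 2.69]. Speed limits (rad/s): [2.57, 2.57, 3.14, 3.14, 3.14, 3.14, 3.14].

### API

Orientations are given as [roll, pitch, yaw] about the fixed x, y, z axes, in that order (R = Rz(yaw) Ry(pitch) Rx(roll)).
In Python, from plant import arm, vision gives the robot as it stands. The module is installed in compiled form; this text tells all that it offers.
- The arm moves only by the tool jog_arm, never from a script. Its argument "increments" is a list of rows, each a list of 7 numbers: the shift along the tool's x, y, z in m, then the turn, a rotation vector about the tool's x, y, z in degrees, then the closure, from -1 (fully open) to 1 (shut). A call has 1 to 8 rows; each row shifts and turns the commanded pose from where the row before left it, along the tool's axes as they then stand; what a row does not reach is not made up. A row lasts 1/12 s, in which the tool goes at most 41.7 mm and 7.16 degrees, less where a joint would pass 70% of its speed; a pose out of reach is approached as far as the arm can. A call is refused whole if a number of a shift passes 0.0417 or a number of a turn 7.16, either way. A call with a gripper value outside its range is refused whole. The fingers move at their own pace and stop on an object; "force" is the grip in N (left out, the last holds). Time passes only in rows, so rows that do not move let the fingers close. It gives the time, the measured TCP pose, the force, the opening and the grip force at its end, in the units of the state.
- arm.read_state(): the state, without advancing time (a new reading comes with each control period).
- vision.camera(name): name is "side" or "top"; returns a dict with "img" (420x560x3 uint8, red, green, blue), "vfov" (degrees; the focal length in pixels is half the picture's height over the tangent of half this angle, whatever the lens; pixels are square), "cx", "cy" (the principal point, pixels), "k1" (the pictures are not rectified: a ray, as slopes to the right and down, at radius r is drawn at 1 + k1 r^2 times it, then the intrinsics apply), "T" (4x4, takes a point from camera to world coordinates). Camera axes: x right, y up, looking along -z (the intrinsics and any distortion apply to the point x, -y, -z); pixel columns grow to the right and rows downward; lengths in m; the calibration is good to about 2 mm. A picture is of the moment at which its call begins. There is no depth.
- arm.job_done(): hands the job in; it is judged then, once.
Trained networks look in a picture, given as the dict that the camera call returned (one of the last four; its "shot" number tells which), for a name from the list of things; names that differ only in an ending like _2 or _b are one class to them, and where a whole thing is asked for, a point or a joint stands for the part that bears it (a point fixed in the world has none). Each returns a list of dicts, best first, with "conf" (0 to 1); they miss things now and then, are a little off and sometimes report something else, mostly with a low value. They report only what shows in the picture. A call takes as long as a camera call. They do not tell look-alikes from the thing itself.
- vision.outline_of(picture, target): "pixels" (420x560 bool, what is visible of it) and "point" ([column, row] in pixels, amid what is visible of it).
- vision.spot_point(picture, target): "point" ([column, row] in pixels: a listed point, or the origin of a listed thing).
The state is a dict: "clock": time; "joints": joint angles; "dq": joint speeds; "joint_efforts": joint torques, N m; "position": TCP position; "ee_rot": TCP orientation; "wrist_force": force on the tool from outside, world axes, zero at the start; "wrist_torque": the same for the moment, N m; "finger_gap": finger opening in m; "grasp_force": force on a finger pad.
Only numpy, scipy, OpenCV 4.12 (cv2) and the standard library are available. Lean on these libraries where they do the work, as an engineer would, in place of code of your own. Each camera call takes 0.05 s, during which the arm holds its last target. There are 200 camera calls.

## Working session

There is one attempt and no reset: what is moved stays moved. The work goes in short steps, Python scripts to look and compute and a tool call to move; the robot and the scene stay as the last step left them, time stands still between calls to the robot, and variables do not carry over. Pictures are saved under pics/ and viewed, at most 14 in all, crops included, and the job is handed in when it is done.

Besides the shell and the picture viewer there is one more tool, called after "Emit:" in YAML: its name, and indented under it one key for each argument. jog_arm: Moves the arm, as the interface text tells. Its arguments: {"type":"object","properties":{"increments":{"type":"array","items":{"type":"array","items":{"type":"number"}}},"force":{"type":"number"}},"required":["increments"]}

```bash
mkdir -p pics; cat > h.py <<'E'
import numpy as np, cv2
from plant import arm, vision
from scipy.spatial.transform import Rotation as Rn
def KD(c):
    f=c["img"].shape[0]/2/np.tan(np.radians(c["vfov"])/2)
    return np.array([[f,0,c["cx"]],[0,f,c["cy"]],[0,0,1.]]),np.array([c["k1"],0,0,0,0.])
def ray(c,p):
    K,D=KD(c); u=cv2.undistortPoints(np.array(p,float).reshape(-1,1,2),K,D).reshape(-1,2)
    d=np.c_[u[:,0],-u[:,1],-np.ones(len(u))]@c["T"][:3,:3].T
    return c["T"][:3,3],d
def onz(c,p,z):
    o,d=ray(c,p); return o+d*((z-o[2])/d[:,2])[:,None]
def proj(c,P):
    K,D=KD(c); q=(np.atleast_2d(P)-c["T"][:3,3])@c["T"][:3,:3]*[1,-1,-1]
    return cv2.projectPoints(q,np.zeros(3),np.zeros(3),K,D)[0].reshape(-1,2)
def save(c,n,box=None,s=1):
    i=c["img"][:,:,::-1]
    if box: i=i[box[1]:box[3],box[0]:box[2]]
    cv2.imwrite("pics/"+n,cv2.resize(i,None,fx=s,fy=s,interpolation=cv2.INTER_CUBIC))
E
python3 - <<'E'
from h import *
np.set_printoptions(precision=4,suppress=True)
s=arm.read_state();print(s["position"],s["ee_rot"],s["clock"])
H=dict(rest=.006,board=.014,oblong=.022,square=.01,disc=.015,ring=.028,cast=0,bottle=0)
for n in ["top","side"]:
    c=vision.camera(n); save(c,n+"0.png",s=1.42); print(n,c["T"][:3,3],c["vfov"],c["k1"])
    for k,z in H.items():
        for o in vision.outline_of(c,k)[:3]:
            if o["conf"]<.2: continue
            m=o["pixels"].astype(np.uint8); ct=max(cv2.findContours(m,0,2)[0],key=cv2.contourArea)
            P=onz(c,ct.reshape(-1,2),z)[:,:2]*1000
            print(k,round(o["conf"],2),np.array(o["point"]),m.sum(),cv2.minAreaRect(P.astype(np.float32)),[np.round(onz(c,x["point"],0)[0,:2],3) for x in vision.spot_point(c,k)[:3]])
E
```

```text
[0.1543 0.6309 0.2215] [-3.1397  0.0001  2.9018] 0.0
top [0.3101 0.0563 1.2569] 50.311054123379236 -0.059340379184376464
rest 0.88 [234.7 157.4] 2185 ((620.658447265625, 168.92196655273438), (205.9827423095703, 91.68028259277344), 78.57209014892578) [array([0.626, 0.157])]
board 0.82 [414.6 299.7] 1465 ((213.80316162109375, -325.2774353027344), (61.941253662109375, 189.19854736328125), 83.2176742553711) [array([ 0.215, -0.329]), array([ 0.635, -0.158]), array([0.264, 0.233])]
board 0.81 [346.7 149.8] 1241 ((632.3480224609375, -152.94882202148438), (57.703041076660156, 188.46881103515625), 14.75892448425293) [array([ 0.215, -0.329]), array([ 0.635, -0.158]), array([0.264, 0.233])]
board 0.61 [209.9 284.1] 1366 ((265.7189636230469, 232.64492797851562), (58.00250244140625, 187.2415008544922), 58.27924346923828) [array([ 0.215, -0.329]), array([ 0.635, -0.158]), array([0.264, 0.233])]
oblong 0.89 [235.2 221. ] 619 ((431.977783203125, 165.81082153320312), (87.53816986083984, 56.80671691894531), 2.0831186771392822) []
square 0.7 [181.  229.3] 369 ((417.669921875, 322.22412109375), (54.2996
[... 1944 characters left out ...]
8041687011719), 62.93201446533203) [array([ 0.441, -0.172]), array([0.618, 0.156]), array([ 0.4  , -0.305])]
ring 0.58 [288.  205.6] 413 ((435.4253845214844, -31.313858032226562), (84.21780395507812, 57.670814514160156), 62.783939361572266) []
cast 0.78 [332.7 283.5] 951 ((432.83441162109375, -265.0238952636719), (161.14303588867188, 50.77119445800781), 57.61191177368164) [array([ 0.399, -0.307])]
cast 0.34 [313.  249.2] 406 ((448.0103759765625, -162.70068359375), (65.58856201171875, 58.8582878112793), 61.37667465209961) [array([ 0.399, -0.307])]
bottle 0.65 [268.2 103.3] 940 ((715.41748046875, 648.0136108398438), (524.173828125, 73.02395629882812), 65.31974029541016) [array([0.608, 0.435])]
```

View pics/top0.png

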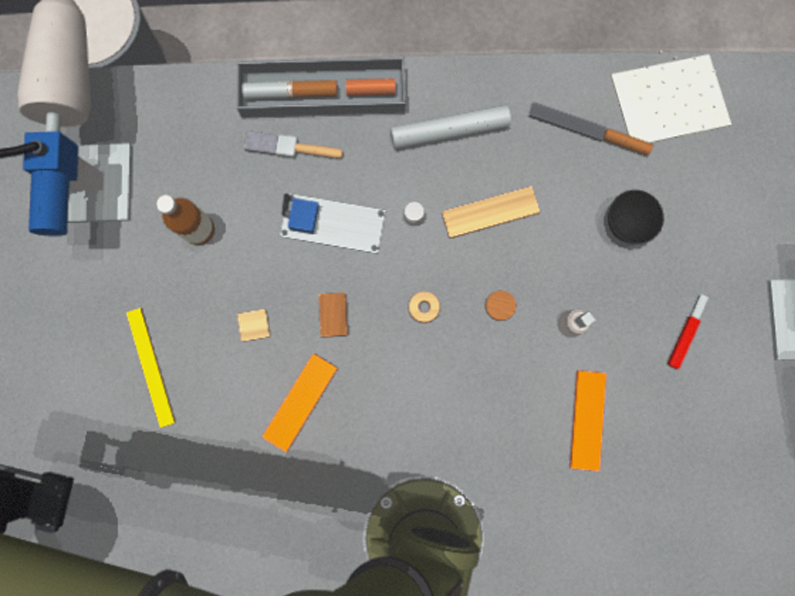

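View pics/side0.png

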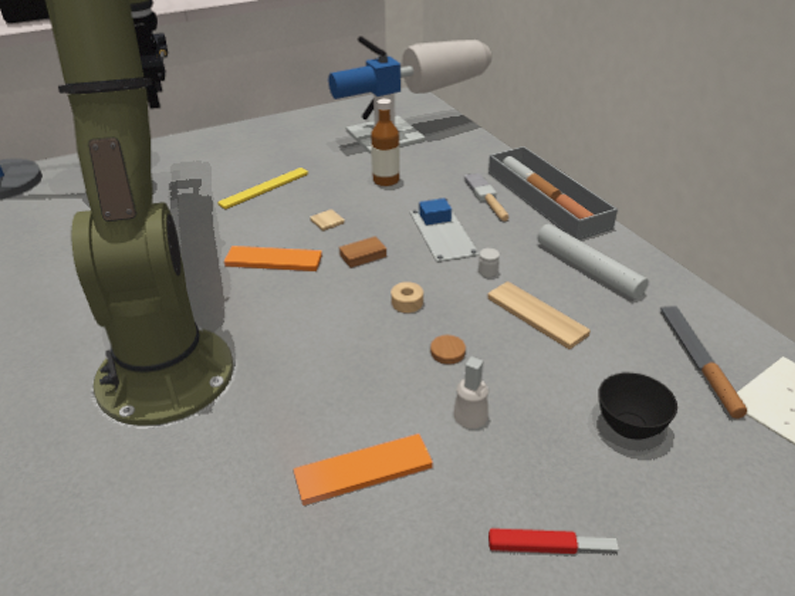

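The pictures show:
- **Rest:** at top picture (333,222), with the blue ledge toward the left, which is +y.
- **Oblong:** at (333,315).
- **Square:** at (253,325).
- **Board candidates:** pale wood at (491,212), orange at (300,402) and (588,420). I choose the pale one.
- **Cast:** at (580,320). The white can at (414,213) is no part of the job.
- **Packer choice:** 22 + 10 = 32 mm, so oblong plus square. Disc (500,305) and ring (424,307) are not used.

Next I fit the poses and check a close crop.

```bash
cat >> h.py <<'E'
from scipy.optimize import minimize
def box(lx,ly,z0,z1,cx=0,cy=0):
    return np.array([[cx+a*lx/2,cy+b*ly/2,z] for a in(-1,1) for b in(-1,1) for z in(z0,z1)])
def cyl(r,z0,z1,n=32):
    t=np.linspace(0,2*np.pi,n,0); return np.array([[r*np.cos(a),r*np.sin(a),z] for a in t for z in(z0,z1)])
def place(V,p):
    c,s=np.cos(p[2]),np.sin(p[2]); return np.c_[V[:,0]*c-V[:,1]*s+p[0],V[:,0]*s+V[:,1]*c+p[1],V[:,2]+(p[3] if len(p)>3 else 0)]
def sil(c,parts,p,S=4):
    m=np.zeros((420*S,560*S),np.uint8)
    for V in parts:
        h=cv2.convexHull(((proj(c,place(V,p))+.5)*S*16-8).astype(np.int32)); cv2.fillConvexPoly(m,h,255,shift=4)
    return cv2.resize(m,(560,420),interpolation=cv2.INTER_AREA)/255.
def fit(obs,parts,p0,z=0,yaw=True):
    def cost(q):
        p=[q[0]/1e3+p0[0],q[1]/1e3+p0[1],(q[2]/50 if yaw else 0)+p0[2],z]
        return sum(np.abs(sil(c,parts,p)-m).sum()/m.sum() for c,m in obs)
    best=min((minimize(cost,s,method="Nelder-Mead",options=dict(initial_simplex=np.array(s)+np.r_[np.zeros((1,3)),8*np.eye(3)],maxiter=130)) for s in ([0,0,0.],[3,-3,-3.])),key=lambda r:r.fun)
    q=best.x; return np.array([q[0]/1e3+p0[0],q[1]/1e3+p0[1],(q[2]/50 if yaw else 0)+p0[2]]),best.fun
PARTS=dict(rest=[box(.09,.2,0,.006),box(.06,.05,.006,.038,0,.0575)],board=[box(.056,.19,0,.014)],oblong=[box(.084,.052,0,.022)],square=[box(.056,.056,0,.010)])
def mask(c,k,near):
    L=[o for o in vision.outline_of(c,k) if np.hypot(*(np.array(o["point"])-proj(c,[near])[0]))<25]
    return L[0]["pixels"].astype(float) if L else None
E
python3 - <<'E'
from h import *
np.set_printoptions(precision=4,suppress=True)
C=[vision.camera("top"),vision.camera("side")]
G=dict(rest=[.622,.157,-.2],board=[.633,-.155,.26],oblong=[.432,.165,.03],square=[.416,.322,.14])
V=[]
for k,g in G.items():
    M=[(c,mask(c,k,[g[0],g[1],.01])) for c in C]; M=[x for x in M if x[1] is not None]
    for ob in ([M] if len(M)<2 else [M,M[:1],M[1:]]): print(k,len(M),*fit(ob,PARTS[k],g))
c=C[0]; b=(c["img"].astype(int)); 
i=c["img"]; crop=[cv2.resize(i[y-35:y+35,x-45:x+45,::-1],(396,308),interpolation=2) for x,y in((235,157),(400,226),(235,221),(181,229))]
cv2.imwrite("pics/crop1.png",np.vstack([np.hstack(crop[:2]),np.hstack(crop[2:])])[:600])
E
```

```text
rest 2 [ 0.6211  0.165  -0.212 ] 0.10279842547100579
rest 2 [ 0.6209  0.1663 -0.2025] 0.035544091054143176
rest 2 [ 0.6214  0.1623 -0.2238] 0.05410943765589972
board 2 [ 0.6346 -0.1552  0.2473] 0.0889702528724545
board 2 [ 0.6342 -0.1539  0.253 ] 0.03397834699160481
board 2 [ 0.6353 -0.1569  0.2373] 0.04261914984972091
oblong 2 [0.4339 0.1665 0.0185] 0.1479710182699575
oblong 2 [ 0.4345  0.1676 -0.0187] 0.04963566507684155
oblong 2 [0.4328 0.1648 0.0442] 0.07151237544198007
square 2 [0.4183 0.3247 0.1303] 0.21140105164872966
square 2 [0.4182 0.3243 0.1548] 0.07559093812963782
square 2 [0.4197 0.3258 0.0789] 0.11462082549914943
```

View pics/crop1.png

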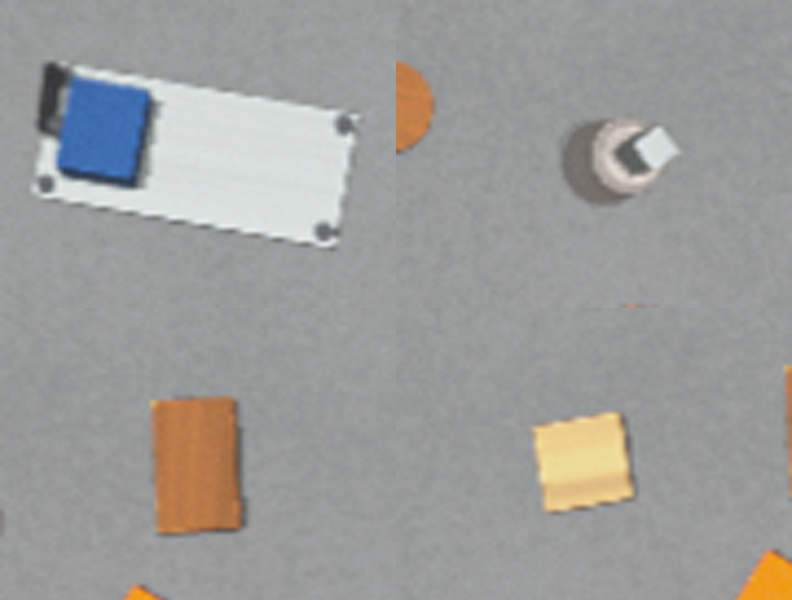

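Crop: the plate with its ledge at left, the cast's grey tube turned about 35°, the brown oblong and the pale square; these match the descriptions. Moving to the oblong now.

Emit:
jog_arm:
  increments:
    - [-0.024,-0.024,0,0,0,0,-1]
    - [-0.024,-0.024,0,0,0,0,-1]
    - [-0.024,-0.024,0,0,0,0,-1]
    - [-0.024,-0.024,0,0,0,0,-1]
    - [-0.024,-0.024,0,0,0,0,-1]
    - [-0.024,-0.024,0,0,0,0,-1]
    - [-0.024,-0.024,0,0,0,0,-1]
    - [-0.024,-0.024,0,0,0,0,-1]
  force: 25

```text
clock: 3.12
position: [0.296, 0.3978, 0.2228]
ee_rot: [3.141, 0.0, 2.902]
wrist_force: [1.0, 0.4, -0.2]
finger_gap: 0.0869
grasp_force: 0.0
```

Emit:
jog_arm:
  increments:
    - [-0.024,-0.024,0.016,0,0,0,-1]
    - [-0.024,-0.024,0.016,0,0,0,-1]
    - [-0.024,-0.024,0.016,0,0,0,-1]
    - [-0.024,-0.024,0.016,0,0,0,-1]
    - [-0.024,-0.024,0.016,0,0,0,-1]
    - [-0.024,-0.024,0.016,0,0,0,-1]
    - [-0.024,-0.024,0.016,0,0,0,-1]
    - [-0.024,-0.024,0.016,0,0,0,-1]

```text
clock: 3.78
position: [0.437, 0.1659, 0.0943]
ee_rot: [3.14, 0.001, 2.902]
wrist_force: [0.7, 1.2, -0.4]
finger_gap: 0.0869
grasp_force: 0.0
```

Emit:
jog_arm:
  increments:
    - [0,0,0,0,0,-5,-1]
    - [0,0,0,0,0,-5,-1]
    - [0,0,0,0,0,-5,-1]
    - [0,0,0,0,0,0,-1]

```text
clock: 4.12
position: [0.4364, 0.167, 0.0946]
ee_rot: [3.141, 0.0, -3.118]
wrist_force: [-0.1, 0.3, 0.1]
finger_gap: 0.0869
grasp_force: 0.0
```

```bash
cat >> h.py <<'E'
def go(x,y,z,yaw):
    s=arm.read_state(); R=Rn.from_euler("xyz",s["ee_rot"]); T=Rn.from_euler("xyz",[np.pi,0,yaw])
    sh=lambda Q:np.round(Q.inv().apply(np.array([x,y,z])-s["position"])*1e3,1)
    print("t",round(s["clock"],2),"pos",np.round(s["position"],4),"gap",round(s["finger_gap"],4),"F",np.round(s["wrist_force"],1),"g",round(float(np.max(s["grasp_force"])),1))
    print("shift mm now",sh(R),"after turn",sh(T),"turn deg",np.round(np.degrees((R.inv()*T).as_rotvec()),2))
E
python3 - <<'E'
from h import *
np.set_printoptions(precision=4,suppress=True)
go(.4337,.1663,.005,np.pi+.03)
C=[vision.camera("top"),vision.camera("side")]
save(C[1],"side1.png",(150,60,400,260),3)
# rest refit by colour: blue ledge & plate
c=C[0]; hsv=cv2.cvtColor(c["img"],cv2.COLOR_RGB2HSV)
for c in C:
    hsv=cv2.cvtColor(c["img"],cv2.COLOR_RGB2HSV)
    m=mask(c,"rest",[.621,.164,.01]); 
    if m is None: print("none");continue
    reg=cv2.dilate(m,np.ones((9,9)))
    blue=((hsv[...,0]>100)&(hsv[...,0]<128)&(hsv[...,1]>110)&(reg>0)).astype(float)
    print("ledge",blue.sum(),*fit([(c,blue)],PARTS["rest"][1:],[.621,.164,-.2]))
    v=c["img"].min(2); pl=((v>185)&(reg>0)); pl=cv2.morphologyEx((pl|(blue>0)).astype(np.uint8),cv2.MORPH_CLOSE,np.ones((5,5))).astype(float)
    print("plate",pl.sum(),*fit([(c,pl)],PARTS["rest"],[.621,.164,-.2]))
E
```

```text
t 4.12 pos [0.4364 0.167  0.0946] gap 0.0869 F [-0.1  0.3  0.1] g 0.0
shift mm now [ 2.7 -0.6 89.6] after turn [ 2.7 -0.6 89.6] turn deg [ 0.01  0.01 -0.37]
ledge 379.0 [ 0.6228  0.1657 -0.1674] 0.21443426975011642
plate 2011.0 [ 0.6211  0.1646 -0.2066] 0.09756340129288911
ledge 315.0 [ 0.6184  0.1643 -0.2404] 0.1875505757858699
plate 1068.0 [ 0.6247  0.1696 -0.2385] 0.194216787838731
```

View pics/side1.png

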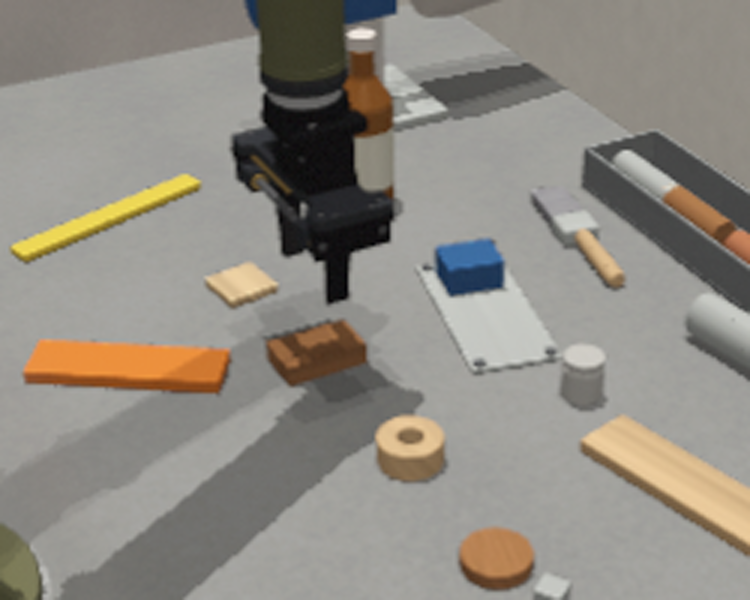

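Gripper hovers over the oblong (crop 315,350), aligned with it. Descending and gripping.

Emit:
jog_arm:
  increments:
    - [0.0013,-0.0003,0.02,0,0,0,-1]
    - [0.0013,-0.0003,0.02,0,0,0,-1]
    - [0,0,0.02,0,0,0,-1]
    - [0,0,0.015,0,0,0,-1]
    - [0,0,0.01,0,0,0,-1]
    - [0,0,0.004,0,0,0,-1]
    - [0,0,0,0,0,0,0.5]
    - [0,0,0,0,0,0,0.5]
  force: 25

```text
clock: 4.98
position: [0.4341, 0.1668, 0.0061]
ee_rot: [3.141, 0.001, -3.12]
wrist_force: [-0.1, -0.1, -0.2]
finger_gap: 0.0802
grasp_force: 0.0
```

Emit:
jog_arm:
  increments:
    - [0,0,0,0,0,0,0.8]
    - [0,0,0,0,0,0,0.8]
    - [0,0,0,0,0,0,0.8]
    - [0,0,0,0,0,0,0.8]

```text
clock: 5.32
position: [0.434, 0.1668, 0.0061]
ee_rot: [3.141, 0.001, -3.12]
wrist_force: [0.2, -0.6, -0.2]
finger_gap: 0.0549
grasp_force: 0.1
```

Emit:
jog_arm:
  increments:
    - [0,0,0,0,0,0,1]
    - [0,0,0,0,0,0,1]
    - [0,0,0,0,0,0,1]
    - [0,0,0,0,0,0,1]
    - [0,0,-0.01,0,0,0,1]
    - [0,0,-0.02,0,0,0,1]
    - [0,0,-0.03,0,0,0,1]
    - [0,0,-0.02,0,0,0,1]

```text
clock: 5.98
position: [0.4339, 0.1665, 0.0876]
ee_rot: [3.141, 0.001, -3.12]
wrist_force: [0.5, 0.7, -0.0]
finger_gap: 0.0518
grasp_force: 25.0
```

```bash
python3 - <<'E'
from h import *
np.set_printoptions(precision=4,suppress=True)
r=np.array([.6212,.1645,-.205]); 
p=place(np.array([[0,-.0575,0]]),r)[0]; print("bare",p)
go(p[0],p[1],.10,np.pi+r[2])
C=[vision.camera("top"),vision.camera("side")]
# where is oblong in the grip
st=arm.read_state(); z=st["position"][2]-.006
for c in C:
    m=mask(c,"oblong",[*st["position"][:2],z+.01])
    if m is not None: print(m.sum(),*fit([(c,m)],PARTS["oblong"],[*st["position"][:2],.02],z))
c=C[0]; pts=np.array([[70,64],[361,118],[335,247],[33,195]])/4.4+[190,122]-.5
Q=onz(c,pts,.006)[:,:2]; print(Q,Q.mean(0),[np.linalg.norm(Q[i]-Q[i-1]) for i in range(4)])
for a,b in((1,0),(2,3)): d=Q[b]-Q[a]; print(np.arctan2(-d[0],d[1]))
E
```

```text
bare [0.6095 0.1082 0.    ]
t 5.98 pos [0.4339 0.1665 0.0876] gap 0.0518 F [ 0.5  0.7 -0. ] g 25.0
shift mm now [-174.3  -62.1  -12.3] after turn [-183.8  -21.4  -12.4] turn deg [ 0.02  0.05 12.99]
336.0 [0.4358 0.1693 0.0267] 0.6018674136321194
[[0.6835 0.2461]
 [0.6419 0.0565]
 [0.5569 0.0755]
 [0.5966 0.2708]] [0.6197 0.1622] [np.float64(0.09033839095151194), np.float64(0.19413551245030833), np.float64(0.0870755172485653), np.float64(0.19930882501715064)]
-0.21612111178102886
-0.2005728518248954
```

Emit:
jog_arm:
  increments:
    - [0,0,0,0,0,6.5,1]
    - [0,0,0,0,0,6.5,1]
    - [-0.0306,-0.0036,0,0,0,0,1]
    - [-0.0306,-0.0036,0,0,0,0,1]
    - [-0.0306,-0.0036,0,0,0,0,1]
    - [-0.0306,-0.0036,0,0,0,0,1]
    - [-0.0306,-0.0036,0,0,0,0,1]
    - [-0.0306,-0.0036,0,0,0,0,1]

```text
clock: 6.85
position: [0.6089, 0.1073, 0.0833]
ee_rot: [-3.14, -0.003, 2.937]
wrist_force: [0.4, 1.2, -0.4]
finger_gap: 0.0515
grasp_force: 25.0
```

Emit:
jog_arm:
  increments:
    - [0,0,0.015,0,0,0,1]
    - [0,0,0.01,0,0,0,1]
    - [0,0,0,0,0,0,1]

```text
clock: 7.1
position: [0.6053, 0.1075, 0.056]
ee_rot: [-3.138, -0.008, 2.936]
wrist_force: [-1.0, 0.0, -0.6]
finger_gap: 0.0519
grasp_force: 25.0
```

```bash
python3 - <<'E'
from h import *
np.set_printoptions(precision=4,suppress=True)
r=np.array([.6212,.1645,-.205]); 
p=place(np.array([[0,-.0575,0]]),r)[0]
go(p[0],p[1],.0125,np.pi+r[2])
save(vision.camera("side"),"side2.png",(230,100,380,220),5)
E
```

```text
t 7.1 pos [0.6053 0.1075 0.056 ] gap 0.0519 F [-1.   0.  -0.6] g 25.0
shift mm now [-4.3  1.7 43.4] after turn [-3.9  1.5 43.5] turn deg [-0.22 -0.44 -0.01]
```

View pics/side2.png

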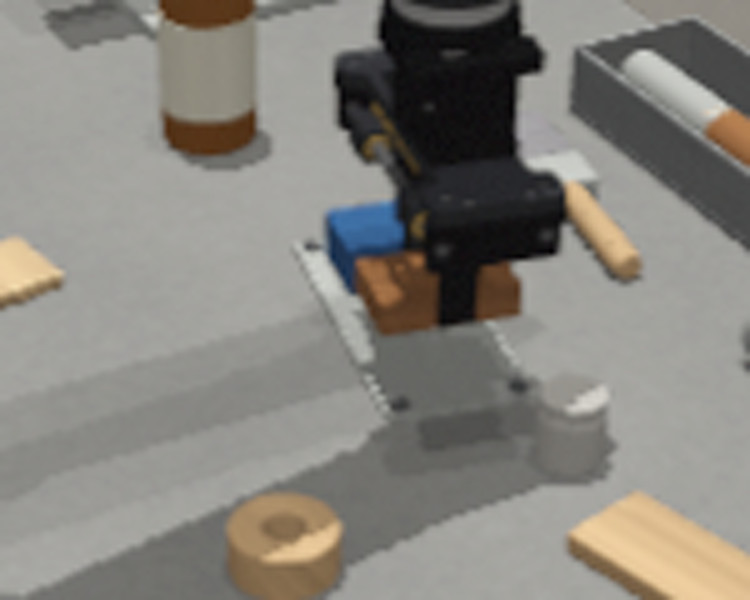

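The oblong hangs level over the bare end, with the can clear to the right. Lowering it onto the plate.

Emit:
jog_arm:
  increments:
    - [-0.004,0.0015,0.01,-0.2,-0.4,0,1]
    - [0,0,0.012,0,0,0,1]
    - [0,0,0.008,0,0,0,1]
    - [0,0,0.004,0,0,0,1]
    - [0,0,0,0,0,0,1]

```text
clock: 7.57
position: [0.6121, 0.1088, 0.0251]
ee_rot: [3.139, 0.005, 2.937]
wrist_force: [-0.2, 0.2, -0.8]
finger_gap: 0.0516
grasp_force: 25.0
```

```bash
python3 - <<'E'
from h import *
r=np.array([.6212,.1645,-.205]); 
p=place(np.array([[0,-.0575,0]]),r)[0]
go(p[0],p[1],.0125,np.pi+r[2])
E
```

```text
t 7.57 pos [0.6121 0.1088 0.0251] gap 0.0516 F [-0.2  0.2 -0.8] g 25.0
shift mm now [ 2.5 -1.2 12.6] after turn [ 2.5 -1.1 12.6] turn deg [0.15 0.27 0.03]
```

Emit:
jog_arm:
  increments:
    - [0.001,0,0.004,0,0.2,0,1]
    - [0,0,0.003,0,0,0,1]
    - [0,0,0,0,0,0,1]
    - [0,0,0,0,0,0,1]
    - [0,0,0,0,0,0,1]

```text
clock: 7.98
position: [0.6127, 0.109, 0.0198]
ee_rot: [3.138, 0.004, 2.937]
wrist_force: [0.2, 0.3, -0.2]
finger_gap: 0.0514
grasp_force: 25.0
```

```bash
python3 - <<'E'
from h import *
r=np.array([.6212,.1645,-.205]); 
p=place(np.array([[0,-.0575,0]]),r)[0]
go(p[0],p[1],.0125,np.pi+r[2])
E
```

```text
t 7.98 pos [0.6127 0.109  0.0198] gap 0.0514 F [ 0.2  0.3 -0.2] g 25.0
shift mm now [ 3.  -1.4  7.3] after turn [ 3.  -1.4  7.3] turn deg [0.22 0.23 0.  ]
```

Emit:
jog_arm:
  increments:
    - [0.003,-0.0014,0.003,0.2,0.2,0,1]
    - [0,0,0.0025,0,0,0,1]
    - [0,0,0.001,0,0,0,1]
    - [0,0,0.001,0,0,0,1]
    - [0,0,0,0,0,0,1]
    - [0,0,0,0,0,0,1]

```text
clock: 8.48
position: [0.6094, 0.1082, 0.0121]
ee_rot: [3.141, 0.0, 2.937]
wrist_force: [-0.5, -0.5, -0.1]
finger_gap: 0.0517
grasp_force: 25.0
```

```bash
python3 - <<'E'
from h import *
r=np.array([.6212,.1645,-.205]); 
p=place(np.array([[0,-.0575,0]]),r)[0]
go(p[0],p[1],.0125,np.pi+r[2])
E
```

```text
t 8.48 pos [0.6094 0.1082 0.0121] gap 0.0517 F [-0.5 -0.5 -0.1] g 25.0
shift mm now [-0.1 -0.  -0.4] after turn [-0.1 -0.  -0.4] turn deg [0.01 0.01 0.01]
```

Emit:
jog_arm:
  increments:
    - [0,0,0.0005,0,0,0,0.1]
    - [0,0,0,0,0,0,-0.5]
    - [0,0,0,0,0,0,-1]
    - [0,0,0,0,0,0,-1]
    - [0,0,0,0,0,0,-1]
    - [0,0,-0.01,0,0,0,-1]
    - [0,0,-0.03,0,0,0,-1]
    - [0,0,-0.04,0,0,0,-1]

```text
clock: 9.15
position: [0.6066, 0.1077, 0.0897]
ee_rot: [-3.138, -0.006, 2.937]
wrist_force: [0.5, 0.4, 0.2]
finger_gap: 0.0851
grasp_force: 0.0
```

Emit:
jog_arm:
  increments:
    - [0.025,0,-0.02,0,0,0,-1]
    - [0.032,0,0,0,0,0,-1]
    - [0.032,0,0,0,0,0,-1]
    - [0.032,0,0,0,0,0,-1]
    - [0.032,0,0,0,0,0,-1]
    - [0.02,0,0,0,0,0,-1]

```text
clock: 9.65
position: [0.437, 0.144, 0.1119]
ee_rot: [3.141, -0.001, 2.938]
wrist_force: [0.0, 0.3, 0.1]
finger_gap: 0.0873
grasp_force: 0.0
```

```bash
python3 - <<'E'
from h import *
np.set_printoptions(precision=4,suppress=True)
go(.4183,.3245,.003,np.pi+.14)
C=[vision.camera("top"),vision.camera("side")]
cv2.imwrite("pics/c3.png",np.hstack([cv2.resize(c["img"][a:a+70,b:b+70,::-1],(400,400),interpolation=2) for c,a,b in((C[0],125,215),(C[1],120,270))]))
for c in C:
    m=mask(c,"oblong",[.609,.108,.02])
    if m is not None: print("obl",m.sum(),*fit([(c,m)],PARTS["oblong"],[.609,.108,-.2],.006))
    m=mask(c,"square",[.418,.324,.005])
    if m is not None: print("sq",m.sum(),*fit([(c,m)],PARTS["square"],[.418,.324,.14]))
    hsv=cv2.cvtColor(c["img"],cv2.COLOR_RGB2HSV); Y,X=np.mgrid[:420,:560]
    u=proj(c,[[.609,.108,.02]])[0]; near=np.hypot(X-u[0],Y-u[1])<32
    m=((hsv[...,0]<16)&(hsv[...,1]>90)&near).astype(float); print("obl col",m.sum(),*fit([(c,m)],PARTS["oblong"],[.609,.108,-.2],.006))
    u=proj(c,[[.418,.324,.005]])[0]; near=np.hypot(X-u[0],Y-u[1])<24
    m=((hsv[...,0]<30)&(hsv[...,1]>60)&near).astype(float); print("sq col",m.sum(),*fit([(c,m)],PARTS["square"],[.418,.324,.14]))
E
```

```text
t 9.65 pos [0.437  0.144  0.1119] gap 0.0873 F [0.  0.3 0.1] g 0.0
shift mm now [ 54.7 172.9 109.1] after turn [ -6.7 181.3 108.9] turn deg [  0.05  -0.06 -19.69]
obl 566.0 [ 0.6093  0.1107 -0.191 ] 0.0625649553107462
sq 413.0 [0.4176 0.3243 0.1577] 0.06017186535631202
obl col 538.0 [ 0.6105  0.1093 -0.1991] 0.10575114804286026
sq col 411.0 [0.418  0.3253 0.1453] 0.05383330947950957
obl 460.0 [ 0.6083  0.1075 -0.2116] 0.09381074168797954
sq 212.0 [0.4175 0.3232 0.0531] 0.13274139844617092
obl col 437.0 [ 0.6093  0.1067 -0.2387] 0.14163413649212547
sq col 227.0 [0.4189 0.3217 0.1433] 0.15751921914140105
```

View pics/c3.png

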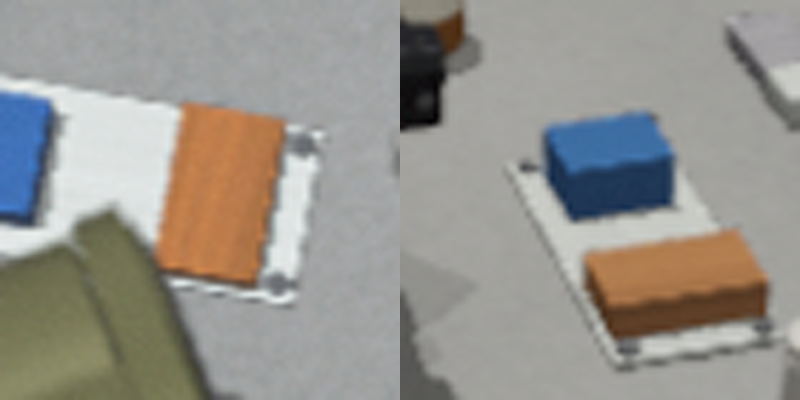

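Both crops show the oblong square on the bare end with even plate margins. Now the square.

Emit:
jog_arm:
  increments:
    - [0,0,0,0,0,-6.57,-1]
    - [0,0,0,0,0,-6.57,-1]
    - [0,0,0,0,0,-6.57,-1]
    - [-0.001,0.036,0,0,0,0,-1]
    - [-0.001,0.036,0.01,0,0,0,-1]
    - [-0.001,0.036,0.02,0,0,0,-1]
    - [-0.001,0.036,0.02,0,0,0,-1]
    - [-0.001,0.036,0.01,0,0,0,-1]

```text
clock: 10.62
position: [0.4199, 0.3229, 0.0493]
ee_rot: [-3.14, -0.002, -3.004]
wrist_force: [0.7, 0.3, 0.7]
finger_gap: 0.087
grasp_force: 0.0
```

Emit:
jog_arm:
  increments:
    - [0,0,0,0,0,0,-1]
    - [0,0,0,0,0,0,-1]
    - [0,0,0,0,0,0,-1]

```text
clock: 10.87
position: [0.421, 0.3214, 0.0513]
ee_rot: [-3.14, 0.0, -3.004]
wrist_force: [0.1, -0.1, 0.0]
finger_gap: 0.0872
grasp_force: 0.0
```

```bash
python3 - <<'E'
from h import *
go(.4180,.3240,.0025,np.pi+.145)
E
```

```text
t 10.87 pos [0.421  0.3214 0.0513] gap 0.0872 F [ 0.1 -0.1  0. ] g 0.0
shift mm now [ 2.7  3.1 48.8] after turn [ 2.6  3.  48.8] turn deg [-0.09  0.   -0.4 ]
```

Emit:
jog_arm:
  increments:
    - [0.0026,0.003,0.01,0,0,-0.4,-1]
    - [0,0,0.014,0,0,0,-1]
    - [0,0,0.014,0,0,0,-1]
    - [0,0,0.007,0,0,0,-1]
    - [0,0,0.003,0,0,0,-1]
    - [0,0,0,0,0,0,1]
    - [0,0,0,0,0,0,1]
    - [0,0,0,0,0,0,1]
  force: 20

```text
clock: 11.53
position: [0.4176, 0.3253, 0.0044]
ee_rot: [3.141, 0.001, -2.996]
wrist_force: [-1.0, 0.8, -0.8]
finger_gap: 0.0742
grasp_force: 0.0
```

Emit:
jog_arm:
  increments:
    - [0,0,0,0,0,0,1]
    - [0,0,0,0,0,0,1]
    - [0,0,0,0,0,0,1]
    - [0,0,0,0,0,0,1]

```text
clock: 11.87
position: [0.4171, 0.3252, 0.004]
ee_rot: [3.141, 0.001, -2.995]
wrist_force: [0.1, -0.6, 0.9]
finger_gap: 0.0553
grasp_force: 20.0
```

Emit:
jog_arm:
  increments:
    - [0,0,-0.01,0,0,0,1]
    - [0,0,-0.03,0,0,0,1]
    - [0,0,-0.035,0,0,0,1]
    - [0,0,-0.02,0,0,0,1]
    - [0,0,0,0,0,6.7,1]
    - [0,0,0,0,0,6.7,1]
    - [0,0,0,0,0,6.7,1]
    - [0,0,0,0,0,0,1]

```text
clock: 12.53
position: [0.417, 0.3251, 0.0994]
ee_rot: [3.141, 0.0, 2.934]
wrist_force: [-0.2, 0.1, -0.6]
finger_gap: 0.0555
grasp_force: 20.0
```

```bash
python3 - <<'E'
from h import *
go(.6092,.1085,.033,np.pi-.205)
E
```

```text
t 12.53 pos [0.417  0.3251 0.0994] gap 0.0555 F [-0.2  0.1 -0.6] g 20.0
shift mm now [-232.7 -172.3   66.4] after turn [-232.3 -172.9   66.4] turn deg [ 0.05  0.02 -0.15]
```

Emit:
jog_arm:
  increments:
    - [-0.029,-0.0215,0,0,0,-0.15,1]
    - [-0.029,-0.0215,0,0,0,0,1]
    - [-0.029,-0.0215,0,0,0,0,1]
    - [-0.029,-0.0215,0,0,0,0,1]
    - [-0.029,-0.0215,0,0,0,0,1]
    - [-0.029,-0.0215,0,0,0,0,1]
    - [-0.029,-0.0215,0,0,0,0,1]
    - [-0.029,-0.0215,0,0,0,0,1]

```text
clock: 13.2
position: [0.6104, 0.1086, 0.0989]
ee_rot: [3.141, 0.0, 2.944]
wrist_force: [0.5, 0.9, 0.0]
finger_gap: 0.0556
grasp_force: 20.0
```

Emit:
jog_arm:
  increments:
    - [0,0,0.02,0,0,0,1]
    - [0,0,0.02,0,0,0,1]
    - [0,0,0.01,0,0,0,1]
    - [0,0,0,0,0,0,1]
    - [0,0,0,0,0,0,1]
    - [0,0,0,0,0,0,1]

```text
clock: 13.7
position: [0.6101, 0.1106, 0.0497]
ee_rot: [3.141, 0.001, 2.941]
wrist_force: [-0.2, -0.3, 0.4]
finger_gap: 0.0554
grasp_force: 20.0
```

```bash
python3 - <<'E'
from h import *
go(.6092,.1085,.033,np.pi-.205)
c=vision.camera("top"); d=vision.camera("side")
cv2.imwrite("pics/c4.png",np.hstack([cv2.resize(c["img"][a:a+70,b:b+70,::-1],(400,400),interpolation=2) for c,a,b in((c,125,215),(d,120,270))]))
E
```

```text
t 13.7 pos [0.6101 0.1106 0.0497] gap 0.0554 F [-0.2 -0.3  0.4] g 20.0
shift mm now [ 0.5 -2.2 16.7] after turn [ 0.5 -2.2 16.7] turn deg [0.05 0.08 0.28]
```

View pics/c4.png

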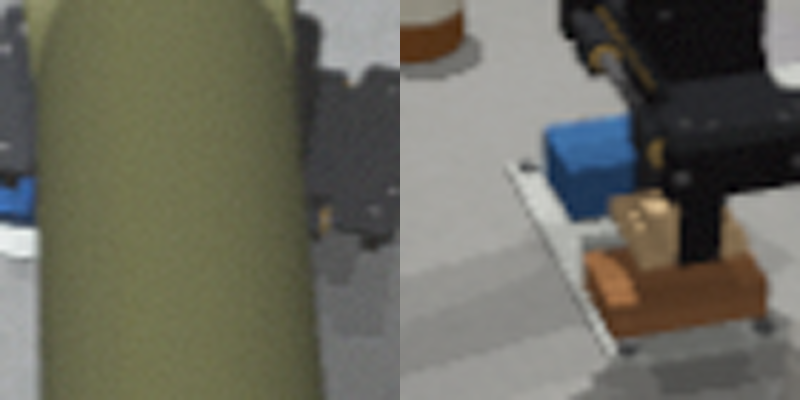

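The square hangs above the oblong, centred on the fingers. Lowering.

Emit:
jog_arm:
  increments:
    - [0.0005,-0.0022,0.006,0,0,0.28,1]
    - [0,0,0.006,0,0,0,1]
    - [0,0,0.004,0,0,0,1]
    - [0,0,0,0,0,0,1]
    - [0,0,0,0,0,0,1]
    - [0,0,0,0,0,0,1]

```text
clock: 14.3
position: [0.6085, 0.1078, 0.0323]
ee_rot: [-3.141, -0.0, 2.935]
wrist_force: [0.1, 0.8, 0.3]
finger_gap: 0.0557
grasp_force: 20.0
```

```bash
python3 - <<'E'
from h import *
go(.6092,.1085,.032,np.pi-.205)
E
```

```text
t 14.3 pos [0.6085 0.1078 0.0323] gap 0.0557 F [0.1 0.8 0.3] g 20.0
shift mm now [-0.5  0.9  0.3] after turn [-0.6  0.9  0.3] turn deg [-0.01 -0.02 -0.11]
```

Emit:
jog_arm:
  increments:
    - [-0.0005,0.0007,0.0006,0,0,0,1]
    - [0,0,0,0,0,0,0.1]
    - [0,0,0,0,0,0,-1]
    - [0,0,0,0,0,0,-1]
    - [0,0,0,0,0,0,-1]
    - [0,0,-0.005,0,0,0,-1]
    - [0,0,-0.02,0,0,0,-1]
    - [0,0,-0.03,0,0,0,-1]

```text
clock: 14.97
position: [0.6069, 0.108, 0.085]
ee_rot: [-3.139, -0.005, 2.935]
wrist_force: [0.7, 1.1, 0.4]
finger_gap: 0.0842
grasp_force: 0.0
```

Emit:
jog_arm:
  increments:
    - [0,0,-0.02,0,0,-6,-1]
    - [0,0.01,-0.02,0,0,-6,-1]
    - [0,0,0,0,0,-6,-1]
    - [0,0,0,0,0,-6,-1]
    - [0,0,0,0,0,-2,-1]
    - [0,0,0,0,0,0,-1]

```text
clock: 15.47
position: [0.6105, 0.1183, 0.1277]
ee_rot: [3.141, 0.001, -2.894]
wrist_force: [0.1, -0.4, 0.4]
finger_gap: 0.0868
grasp_force: 0.0
```

```bash
python3 - <<'E'
from h import *
go(.635,-.1555,.06,np.pi+.25)
E
```

```text
t 15.47 pos [0.6105 0.1183 0.1277] gap 0.0868 F [ 0.1 -0.4  0.4] g 0.0
shift mm now [  43.4 -271.5   67.6] after turn [  44.  -271.4   67.7] turn deg [ 0.01  0.05 -0.14]
```

Board needs the grip across its 56 mm width, so I also turn 90°.

Emit:
jog_arm:
  increments:
    - [0.0055,-0.034,0,0,0,0,-1]
    - [0.0055,-0.034,0,0,0,0,-1]
    - [0.0055,-0.034,0,0,0,0,-1]
    - [0.0055,-0.034,0,0,0,0,-1]
    - [0.0055,-0.034,0,0,0,0,-1]
    - [0.0055,-0.034,0,0,0,0,-1]
    - [0.0055,-0.034,0,0,0,0,-1]
    - [0.0055,-0.034,0,0,0,0,-1]

```text
clock: 16.13
position: [0.6341, -0.1578, 0.1273]
ee_rot: [3.142, 0.0, -2.896]
wrist_force: [-0.2, 0.1, -0.1]
finger_gap: 0.0872
grasp_force: 0.0
```

Emit:
jog_arm:
  increments:
    - [0,0,0,0,0,7,-1]
    - [0,0,0,0,0,7,-1]
    - [0,0,0,0,0,7,-1]
    - [0,0,0,0,0,7,-1]
    - [0,0,0,0,0,7,-1]
    - [0,0,0,0,0,7,-1]
    - [0,0,0,0,0,7,-1]
    - [0,0,0,0,0,7,-1]

```text
clock: 16.8
position: [0.6341, -0.1562, 0.1272]
ee_rot: [3.141, 0.0, 2.403]
wrist_force: [-0.4, -0.1, -0.5]
finger_gap: 0.0867
grasp_force: 0.0
```

Emit:
jog_arm:
  increments:
    - [0,0,0.01,0,0,7,-1]
    - [0,0,0.02,0,0,7,-1]
    - [0,0,0.02,0,0,7,-1]
    - [0,0,0.01,0,0,7,-1]
    - [0,0,0,0,0,6,-1]
    - [0,0,0,0,0,0,-1]
    - [0,0,0,0,0,0,-1]

```text
clock: 17.38
position: [0.6342, -0.1562, 0.0671]
ee_rot: [-3.142, 0.0, 1.82]
wrist_force: [0.2, -0.1, 0.9]
finger_gap: 0.0873
grasp_force: 0.0
```

```bash
python3 - <<'E'
from h import *
np.set_printoptions(precision=4,suppress=True)
go(.6347,-.1553,.004,np.pi/2+.25)
C=[vision.camera("top"),vision.camera("side")]
cv2.imwrite("pics/c5.png",np.hstack([cv2.resize(c["img"][a:a+70,b:b+70,::-1],(400,400),interpolation=2) for c,a,b in((C[0],125,215),(C[1],120,270))]))
for c in C:
    m=mask(c,"square",[.609,.108,.033])
    if m is not None: print("sq",m.sum(),*fit([(c,m)],PARTS["square"],[.609,.108,-.2],.028))
    hsv=cv2.cvtColor(c["img"],cv2.COLOR_RGB2HSV); Y,X=np.mgrid[:420,:560]
    u=proj(c,[[.609,.108,.033]])[0]; near=np.hypot(X-u[0],Y-u[1])<24
    m=((hsv[...,0]>=15)&(hsv[...,0]<30)&(hsv[...,1]>60)&near).astype(float); print("sq col",m.sum(),*fit([(c,m)],PARTS["square"],[.609,.108,-.2],.028))
    m=((hsv[...,0]<30)&(hsv[...,1]>60)&near).astype(float);print("both",m.sum(),*fit([(c,m)],[PARTS["square"][0]+[0,0,.022],PARTS["oblong"][0]],[.609,.108,-.2],.006))
E
```

```text
t 17.38 pos [ 0.6342 -0.1562  0.0671] gap 0.0873 F [ 0.2 -0.1  0.9] g 0.0
shift mm now [ 0.8  0.7 63.1] after turn [ 0.7  0.7 63.1] turn deg [-0.    0.03 -0.04]
sq 425.0 [ 0.6107  0.1111 -0.2012] 0.05084198385236448
sq col 406.0 [ 0.6103  0.1092 -0.1924] 0.061692263112141404
both 584.0 [ 0.6103  0.1095 -0.2092] 0.06737174321783508
sq 265.0 [ 0.6106  0.1077 -0.1917] 0.09299297077321496
sq col 276.0 [ 0.6109  0.1039 -0.2134] 0.10109406081273091
both 514.0 [ 0.6101  0.1062 -0.2183] 0.0951400015259022
```

View pics/c5.png

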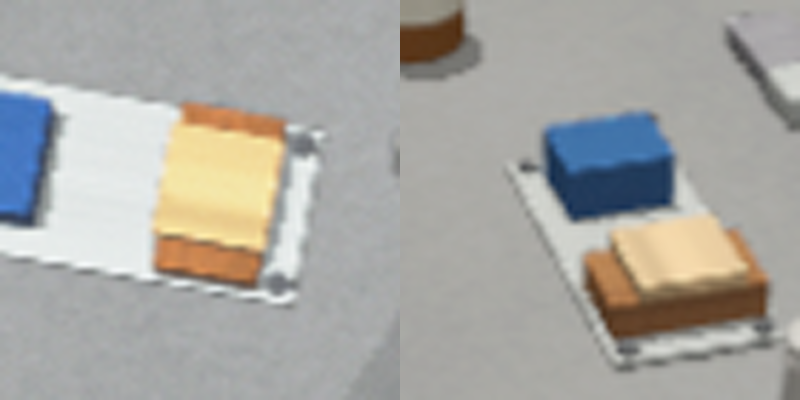

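The square sits centred on the oblong in both crops. Gripping the board.

Emit:
jog_arm:
  increments:
    - [0.0007,0.0007,0.02,0,0,0,-1]
    - [0,0,0.02,0,0,0,-1]
    - [0,0,0.013,0,0,0,-1]
    - [0,0,0.006,0,0,0,-1]
    - [0,0,0.003,0,0,0,-1]
    - [0,0,0,0,0,0,1]
    - [0,0,0,0,0,0,1]
    - [0,0,0,0,0,0,1]
  force: 35

```text
clock: 18.25
position: [0.6354, -0.1557, 0.006]
ee_rot: [3.14, 0.001, 1.818]
wrist_force: [0.2, -0.2, -0.4]
finger_gap: 0.0742
grasp_force: 0.0
```

Emit:
jog_arm:
  increments:
    - [0,0,0,0,0,0,1]
    - [0,0,0,0,0,0,1]
    - [0,0,0,0,0,0,1]
    - [0,0,0,0,0,0,1]
    - [0,0,0,0,0,0,1]

```text
clock: 18.67
position: [0.6348, -0.1554, 0.0054]
ee_rot: [3.141, 0.0, 1.818]
wrist_force: [-1.4, 0.5, 2.3]
finger_gap: 0.0558
grasp_force: 35.0
```

Emit:
jog_arm:
  increments:
    - [0,0,-0.01,0,0,0,1]
    - [0,0,-0.02,0,0,0,1]
    - [0,0,-0.03,0,0,0,1]
    - [0,0,-0.03,0,0,0,1]
    - [0,0,-0.02,0,0,0,1]
    - [0,0,0,0,0,0,1]
    - [0,0,0,0,0,0,1]

```text
clock: 19.25
position: [0.6353, -0.1555, 0.1164]
ee_rot: [3.139, 0.001, 1.818]
wrist_force: [-0.6, 0.3, -2.1]
finger_gap: 0.0556
grasp_force: 35.0
```

```bash
python3 - <<'E'
from h import *
np.set_printoptions(precision=4,suppress=True)
go(.6210,.1645,.10,np.pi/2-.205)
s=arm.read_state(); print(s["wrist_torque"]); p=s["position"]; z=p[2]-.006
for n in ("top","side"):
    c=vision.camera(n)
    hsv=cv2.cvtColor(c["img"],cv2.COLOR_RGB2HSV); Y,X=np.mgrid[:420,:560]
    u=proj(c,[[*p[:2],z]])[0]; near=np.hypot(X-u[0],Y-u[1])<55
    m=((hsv[...,0]>=12)&(hsv[...,0]<30)&(hsv[...,1]>60)&near).astype(np.uint8)
    i=np.argwhere(m)[:,::-1]; P=onz(c,i,z+.014); e=P[:,:2]-p[:2]
    a=.25+np.pi/2; t=e@[np.cos(a),np.sin(a)]; print(n,m.sum(),"along-board ends",np.percentile(t,[0,1,99,100]))
E
```

```text
t 19.25 pos [ 0.6353 -0.1555  0.1164] gap 0.0556 F [-0.6  0.3 -2.1] g 35.0
shift mm now [313.9  64.2  16.4] after turn [310.4 -79.2  16.4] turn deg [ 0.16  0.   25.89]
[-0.1031  0.0689 -0.0494]
top 1524 along-board ends [-0.1317 -0.1236  0.105   0.1225]
side 1266 along-board ends [-0.1049 -0.103   0.1725  0.1816]
```

Emit:
jog_arm:
  increments:
    - [0,0,0,0,0,6.5,1]
    - [0,0,0,0,0,6.5,1]
    - [0,0,0,0,0,6.5,1]
    - [0,0,0,0,0,6.4,1]
    - [0,0,0,0,0,0,1]
    - [0,0,0,0,0,0,1]

```text
clock: 19.85
position: [0.6337, -0.155, 0.1133]
ee_rot: [-3.139, 0.001, 1.369]
wrist_force: [-0.1, -0.1, -0.9]
finger_gap: 0.0556
grasp_force: 35.0
```

Emit:
jog_arm:
  increments:
    - [0.025,-0.0064,0,0,0,0,1]
    - [0.0345,-0.0088,0,0,0,0,1]
    - [0.0345,-0.0088,0,0,0,0,1]
    - [0.0345,-0.0088,0,0,0,0,1]
    - [0.0345,-0.0088,0,0,0,0,1]
    - [0.0345,-0.0088,0,0,0,0,1]
    - [0.0345,-0.0088,0,0,0,0,1]
    - [0.0345,-0.0088,0,0,0,0,1]

```text
clock: 20.52
position: [0.6215, 0.1212, 0.1144]
ee_rot: [-3.141, 0.0, 1.369]
wrist_force: [0.8, 0.3, -1.5]
finger_gap: 0.0552
grasp_force: 35.0
```

Emit:
jog_arm:
  increments:
    - [0.026,-0.0065,0,0,0,0,1]
    - [0.0175,-0.0045,0.01,0,0,0,1]
    - [0,0,0.015,0,0,0,1]
    - [0,0,0.015,0,0,0,1]
    - [0,0,0,0,0,0,1]
    - [0,0,0,0,0,0,1]
    - [0,0,0,0,0,0,1]

```text
clock: 21.1
position: [0.6208, 0.1615, 0.0749]
ee_rot: [3.141, 0.001, 1.362]
wrist_force: [0.8, 0.1, -0.4]
finger_gap: 0.0557
grasp_force: 35.0
```

```bash
python3 - <<'E'
from h import *
np.set_printoptions(precision=4,suppress=True)
go(.6210,.1645,.0445,np.pi/2-.205)
C=[vision.camera("top"),vision.camera("side")]
cv2.imwrite("pics/c6.png",np.hstack([cv2.resize(c["img"][a:a+85,b:b+85,::-1],(400,400),interpolation=2) for c,a,b in((C[0],115,195),(C[1],110,265))]))
p=arm.read_state()["position"]
for c in C:
    m=mask(c,"board",[p[0],p[1],p[2]])
    if m is not None: print(m.sum(),*fit([(c,m)],PARTS["board"],[p[0],p[1],-.205],p[2]-.0054))
E
```

```text
t 21.1 pos [0.6208 0.1615 0.0749] gap 0.0557 F [ 0.8  0.1 -0.4] g 35.0
shift mm now [ 3.  -0.5 30.4] after turn [ 2.9 -0.4 30.4] turn deg [ 0.02  0.06 -0.2 ]
579.0 [ 0.6196  0.1581 -0.2025] 1.676257238646754
635.0 [ 0.6225  0.1634 -0.2195] 0.27466419638721623
```

View pics/c6.png

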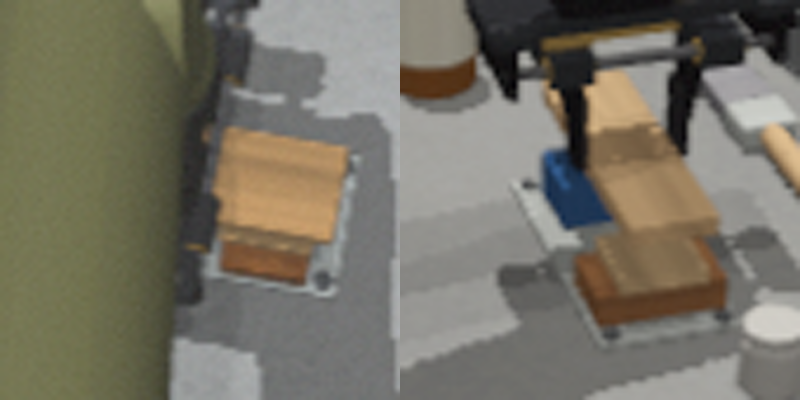

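The board is above ledge and packers, in line with the plate. Lowering.

Emit:
jog_arm:
  increments:
    - [0.003,-0.0004,0.008,0,0,-0.2,1]
    - [0,0,0.01,0,0,0,1]
    - [0,0,0.007,0,0,0,1]
    - [0,0,0.002,0,0,0,1]
    - [0,0,0,0,0,0,1]
    - [0,0,0,0,0,0,1]
    - [0,0,0,0,0,0,1]

```text
clock: 21.88
position: [0.6209, 0.1672, 0.0482]
ee_rot: [3.141, -0.0, 1.369]
wrist_force: [-0.2, 0.2, -0.3]
finger_gap: 0.0554
grasp_force: 35.0
```

```bash
python3 - <<'E'
from h import *
go(.6210,.1645,.0434,np.pi/2-.205)
E
```

```text
t 21.88 pos [0.6209 0.1672 0.0482] gap 0.0554 F [-0.2  0.2 -0.3] g 35.0
shift mm now [-2.6  0.6  4.8] after turn [-2.6  0.6  4.8] turn deg [ 0.03 -0.01  0.18]
```

Emit:
jog_arm:
  increments:
    - [-0.002,0.0005,0.0015,0,0,0.1,1]
    - [0,0,0.0015,0,0,0,1]
    - [0,0,0,0,0,0,1]
    - [0,0,0,0,0,0,1]
    - [0,0,0,0,0,0,1]

```text
clock: 22.3
position: [0.6208, 0.1653, 0.045]
ee_rot: [3.141, -0.0, 1.367]
wrist_force: [0.2, -0.3, -1.5]
finger_gap: 0.0555
grasp_force: 35.0
```

```bash
python3 - <<'E'
from h import *
np.set_printoptions(precision=4,suppress=True)
go(.6210,.1645,.0434,np.pi/2-.205)
c=vision.camera("side");p=arm.read_state()["position"]
m=mask(c,"board",[p[0],p[1],p[2]]); print(m.sum(),*fit([(c,m)],PARTS["board"],[p[0],p[1],-.205],p[2]-.0054))
E
```

```text
t 22.3 pos [0.6208 0.1653 0.045 ] gap 0.0555 F [ 0.2 -0.3 -1.5] g 35.0
shift mm now [-0.7  0.4  1.6] after turn [-0.7  0.4  1.6] turn deg [ 0.01 -0.02  0.09]
729.0 [ 0.6227  0.1639 -0.2227] 0.18400710078269988
```

Emit:
jog_arm:
  increments:
    - [-0.0007,0,0.0008,0,0,0,1]
    - [0,0,0.0008,0,0,0,1]
    - [0,0,0,0,0,0,1]
    - [0,0,0,0,0,0,1]

```text
clock: 22.73
position: [0.6207, 0.1644, 0.0435]
ee_rot: [3.141, -0.0, 1.367]
wrist_force: [-0.3, 0.1, -0.4]
finger_gap: 0.0557
grasp_force: 35.0
```

```bash
python3 - <<'E'
from h import *
go(.6210,.1645,.0434,np.pi/2-.205)
E
```

```text
t 22.73 pos [0.6207 0.1644 0.0435] gap 0.0557 F [-0.3  0.1 -0.4] g 35.0
shift mm now [0.1 0.3 0.1] after turn [0.1 0.3 0.1] turn deg [ 0.01 -0.    0.08]
```

Emit:
jog_arm:
  increments:
    - [0,0,0.0003,0,0,0,0.1]
    - [0,0,0,0,0,0,-0.5]
    - [0,0,0,0,0,0,-1]
    - [0,0,0,0,0,0,-1]
    - [0,0,0,0,0,0,-1]
    - [0,0,-0.005,0,0,0,-1]
    - [0,0,-0.02,0,0,0,-1]
    - [0,0,-0.03,0,0,0,-1]

```text
clock: 23.4
position: [0.6184, 0.1642, 0.0961]
ee_rot: [-3.137, 0.003, 1.367]
wrist_force: [1.2, 1.0, -0.2]
finger_gap: 0.0857
grasp_force: 0.0
```

Emit:
jog_arm:
  increments:
    - [0,0,-0.03,0,0,0,-1]
    - [-0.02,0.01,-0.03,0,0,0,-1]
    - [-0.03,0.02,-0.02,0,0,0,-1]
    - [-0.03,0.02,0,0,0,0,-1]
    - [-0.03,0.02,0,0,0,0,-1]
    - [-0.03,0.02,0,0,0,0,-1]
    - [-0.03,0.02,0,0,0,0,-1]
    - [-0.02,0.02,0,0,0,0,-1]

```text
clock: 24.07
position: [0.7094, -0.0523, 0.1788]
ee_rot: [3.141, 0.001, 1.364]
wrist_force: [-0.3, 0.6, -0.2]
finger_gap: 0.0872
grasp_force: 0.0
```

```bash
python3 - <<'E'
from h import *
np.set_printoptions(precision=4,suppress=True)
C=[vision.camera("top"),vision.camera("side")]
i=[cv2.resize(c["img"][a:a+85,b:b+85,::-1],(390,290) if 0 else (300,300),interpolation=2) for c,a,b in((C[0],115,195),(C[1],110,265),(C[0],185,360),(C[1],235,290))]
cv2.imwrite("pics/c7.png",np.vstack([np.hstack(i[:2]),np.hstack(i[2:])]))
for c in C:
    m=mask(c,"board",[.621,.1645,.045])
    if m is not None: print("board",m.sum(),*fit([(c,m)],PARTS["board"],[.621,.1645,-.205],.038))
    m=mask(c,"cast",[.402,-.305,.05])
    if m is not None:
        P=[cyl(.027,0,.05),cyl(.022,.04,.06),cyl(.02,.05,.066),box(.02,.02,.06,.112)]
        r=[(y,)+fit([(c,m)],P,[.402,-.305,y]) for y in(0,.4,.8,1.2)]; r=min(r,key=lambda t:t[2]); print("cast",m.sum(),r)
go(.402,-.303,.18,1.36)
E
```

```text
board 1242.0 [ 0.621   0.1679 -0.1954] 0.1809762874554008
cast 362.0 (1.2, array([ 0.4046, -0.3047,  1.2032]), np.float64(0.1476329758422706))
board 776.0 [ 0.6216  0.1647 -0.1947] 0.053537497473216095
cast 874.0 (0, array([ 0.4059, -0.3089, -0.7309]), np.float64(0.13282631130255304))
t 24.37 pos [ 0.7094 -0.0459  0.178 ] gap 0.0871 F [-0.9  0.5  0.5] g 0.0
shift mm now [-313.5 -249.7   -2.3] after turn [-315.8 -246.8   -2. ] turn deg [-0.03 -0.07  0.53]
```

View pics/c7.png

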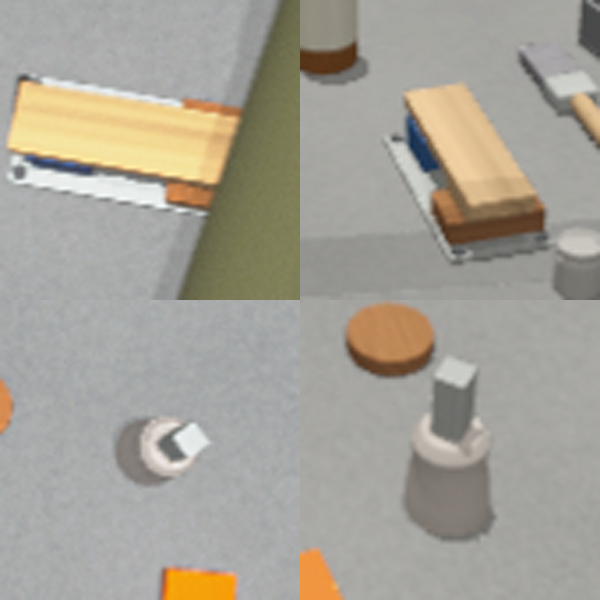

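Board rests level across ledge and packers. Cast stands at crop (172,445)/(450,440) with its tube turned.

```bash
python3 - <<'E'
from h import *
np.set_printoptions(precision=4,suppress=True)
C=[vision.camera("top"),vision.camera("side")]
for c,q,o in((C[0],[[172,135],[195,122],[210,141],[187,158]],(360,185)),(C[1],[[433,72],[445,58],[477,65],[466,83]],(290,235))):
    off=np.array([0,0]) if o[0]==360 else np.array([300,0])
    P=onz(c,(np.array(q)-off)*85/300+o-.5,.112)[:,:2]; e=np.roll(P,-1,0)-P
    print(P.mean(0),np.linalg.norm(e,axis=1)*1e3,np.degrees(np.arctan2(e[:,1],e[:,0]))%90)
    m=mask(c,"cast",[.404,-.306,.05]); g=c["img"].astype(int)
P=[cyl(.027,0,.045),cyl(.022,.04,.05),cyl(.0225,.05,.062),box(.02,.02,.06,.112)]
M=[(c,mask(c,"cast",[.404,-.306,.05])) for c in C]
for y in (.4,.6,.8,1.0,1.2): print(y,*fit(M,P,[.404,-.306,y]))
E
```

```text
[ 0.405  -0.3054] [19.8164 17.5716 21.449  19.9087] [27.3343 35.7195 34.0166 30.4313]
[ 0.4048 -0.3074] [14.2421 19.1125 16.9293 20.4971] [29.6663 44.8741 36.1405 36.4874]
0.4 [ 0.4054 -0.3073  0.9505] 0.33483151725596394
0.6 [ 0.405  -0.3075  0.9997] 0.33301981031805394
0.8 [ 0.4051 -0.3072  0.9778] 0.33230769090273155
1.0 [ 0.4051 -0.3073  1.0283] 0.3301165652791786
1.2 [ 0.405  -0.3073  1.0391] 0.3305297210868885
```

Emit:
jog_arm:
  increments:
    - [-0.0264,-0.0205,0,0,0,0,-1]
    - [-0.0264,-0.0205,0,0,0,0,-1]
    - [-0.0264,-0.0205,0,0,0,0,-1]
    - [-0.0264,-0.0205,0,0,0,0,-1]
    - [-0.0264,-0.0205,0,0,0,0,-1]
    - [-0.0264,-0.0205,0,0,0,0,-1]
    - [-0.0264,-0.0205,0,0,0,0,-1]
    - [-0.0264,-0.0205,0,0,0,0,-1]

```text
clock: 25.33
position: [0.5049, -0.2221, 0.178]
ee_rot: [3.141, -0.001, 1.368]
wrist_force: [0.2, -1.3, 0.9]
finger_gap: 0.0872
grasp_force: 0.0
```

Emit:
jog_arm:
  increments:
    - [-0.0264,-0.0205,0,0,0,0,-1]
    - [-0.0264,-0.0205,0,0,0,0,-1]
    - [-0.0264,-0.0205,0,0,0,0,-1]
    - [-0.0264,-0.0205,0,0,0,0,-1]
    - [0,0,0,0,0,6.2,-1]
    - [0,0,0,0,0,6.2,-1]
    - [0,0,0,0,0,6.2,-1]
    - [0,0,0,0,0,6.2,-1]

```text
clock: 26.0
position: [0.4044, -0.3083, 0.1781]
ee_rot: [3.141, -0.002, 0.929]
wrist_force: [-0.1, -0.1, 0.6]
finger_gap: 0.0866
grasp_force: 0.0
```

Emit:
jog_arm:
  increments:
    - [0,0,0,0,0,6.2,-1]
    - [0,0,0,0,0,6.2,-1]
    - [0,0,0,0,0,6.2,-1]
    - [0,0,0.01,0,0,0,-1]
    - [0,0,0.015,0,0,0,-1]
    - [0,0,0,0,0,0,-1]
    - [0,0,0,0,0,0,-1]
    - [0,0,0,0,0,0,-1]

```text
clock: 26.67
position: [0.4045, -0.3085, 0.1532]
ee_rot: [3.142, 0.0, 0.611]
wrist_force: [0.1, -0.2, 0.1]
finger_gap: 0.087
grasp_force: 0.0
```

```bash
python3 - <<'E'
from h import *
go(.405,-.3067,.077,.61)
d=vision.camera("side"); e=vision.camera("top")
cv2.imwrite("pics/c8.png",np.hstack([cv2.resize(c["img"][a:a+h,b:b+h,::-1],(400,400),interpolation=2) for c,a,b,h in((e,100,170,100),(d,210,280,100))]))
E
```

```text
t 26.67 pos [ 0.4045 -0.3085  0.1532] gap 0.087 F [ 0.1 -0.2  0.1] g 0.0
shift mm now [ 1.5 -1.2 76.2] after turn [ 1.5 -1.2 76.2] turn deg [0.   0.01 0.05]
```

View pics/c8.png

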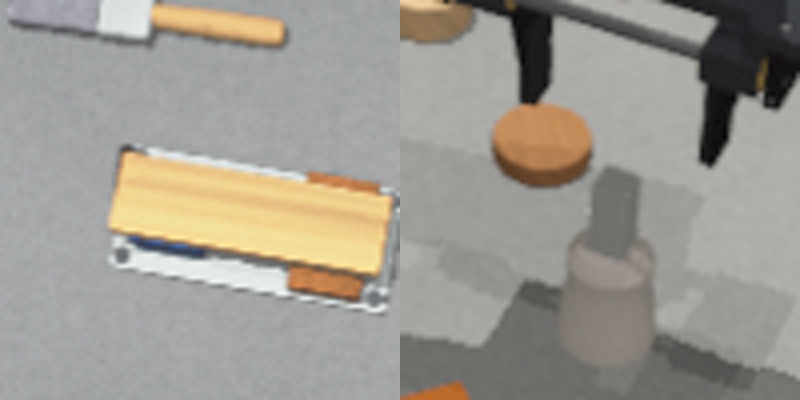

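Top crop: board centred in line with the plate. Side crop: fingers straddle the cast's tube. Descending.

Emit:
jog_arm:
  increments:
    - [0.0015,-0.0012,0.015,0,0,0,-1]
    - [0,0,0.02,0,0,0,-1]
    - [0,0,0.02,0,0,0,-1]
    - [0,0,0.013,0,0,0,-1]
    - [0,0,0.006,0,0,0,-1]
    - [0,0,0,0,0,0,-1]
    - [0,0,0,0,0,0,-1]
    - [0,0,0,0,0,0,-1]
  force: 12

```text
clock: 27.43
position: [0.4059, -0.3071, 0.0801]
ee_rot: [3.14, -0.001, 0.61]
wrist_force: [-0.9, -0.9, -0.6]
finger_gap: 0.0871
grasp_force: 0.0
```

Emit:
jog_arm:
  increments:
    - [0,0,0,0,0,0,1]
    - [0,0,0,0,0,0,1]
    - [0,0,0,0,0,0,1]
    - [0,0,0,0,0,0,1]
    - [0,0,0,0,0,0,1]
    - [0,0,0,0,0,0,1]
    - [0,0,0,0,0,0,1]
    - [0,0,0,0,0,0,1]

```text
clock: 28.1
position: [0.4051, -0.3065, 0.079]
ee_rot: [-3.142, -0.0, 0.61]
wrist_force: [0.2, -0.0, 0.0]
finger_gap: 0.0419
grasp_force: 0.0
```

Emit:
jog_arm:
  increments:
    - [0,0,0,0,0,0,1]
    - [0,0,0,0,0,0,1]
    - [0,0,0,0,0,0,1]
    - [0,0,0,0,0,0,1]
    - [0,0,0,0,0,0,1]
    - [0,0,0,0,0,0,1]

```text
clock: 28.6
position: [0.4051, -0.3065, 0.079]
ee_rot: [-3.142, -0.0, 0.61]
wrist_force: [0.4, 0.3, -0.4]
finger_gap: 0.0203
grasp_force: 12.0
```

Emit:
jog_arm:
  increments:
    - [0,0,0,0,0,0,1]
    - [0,0,0,0,0,0,1]
    - [0,0,-0.005,0,0,0,1]
    - [0,0,-0.015,0,0,0,1]
    - [0,0,-0.025,0,0,0,1]
    - [0,0,-0.03,0,0,0,1]
    - [0,0,-0.02,0,0,0,1]
    - [0,0,-0.005,0,0,0,1]
  force: 30

```text
clock: 29.27
position: [0.4066, -0.3079, 0.1822]
ee_rot: [3.138, -0.004, 0.609]
wrist_force: [0.0, -1.0, -1.0]
finger_gap: 0.0201
grasp_force: 30.0
```

```bash
python3 - <<'E'
from h import *
np.set_printoptions(precision=4,suppress=True)
c=vision.camera("top"); d=vision.camera("side")
for q in (c,d):
    m=mask(q,"board",[.621,.1645,.045]); 
    if m is not None: print("board",m.sum(),*fit([(q,m)],PARTS["board"],[.621,.1645,-.205],.038))
hsv=cv2.cvtColor(c["img"],cv2.COLOR_RGB2HSV); Y,X=np.mgrid[:420,:560]
u=proj(c,[[.621,.1645,.045]])[0]
m=((hsv[...,0]>=15)&(hsv[...,0]<30)&(hsv[...,1]>60)&(np.hypot(X-u[0],Y-u[1])<44)).astype(float); print("col",m.sum(),*fit([(c,m)],PARTS["board"],[.621,.1645,-.205],.038))
go(.6208,.1645,.18,.61)
E
```

```text
board 1426.0 [ 0.6205  0.1654 -0.2009] 0.03871242746748067
board 401.0 [ 0.6386  0.2315 -0.4541] 0.842667840203413
col 1428.0 [ 0.6207  0.1658 -0.2047] 0.05017301038062284
t 29.47 pos [ 0.4044 -0.3057  0.1777] gap 0.0198 F [-0.1  0.4 -2.2] g 30.0
shift mm now [ 446.8 -261.4   -2. ] after turn [ 446.7 -261.5   -2.3] turn deg [-0.11  0.04  0.01]
```

Emit:
jog_arm:
  increments:
    - [0.015,-0.009,0,0,0,0,1]
    - [0.026,-0.0152,0,0,0,0,1]
    - [0.026,-0.0152,0,0,0,0,1]
    - [0.026,-0.0152,0,0,0,0,1]
    - [0.026,-0.0152,0,0,0,0,1]
    - [0.026,-0.0152,0,0,0,0,1]
    - [0.026,-0.0152,0,0,0,0,1]
    - [0.026,-0.0152,0,0,0,0,1]

```text
clock: 30.13
position: [0.4996, -0.0975, 0.177]
ee_rot: [-3.14, 0.003, 0.61]
wrist_force: [0.6, -0.1, -0.8]
finger_gap: 0.0198
grasp_force: 30.0
```

Emit:
jog_arm:
  increments:
    - [0.026,-0.0152,0,0,0,0,1]
    - [0.026,-0.0152,0,0,0,0,1]
    - [0.026,-0.0152,0,0,0,0,1]
    - [0.026,-0.0152,0,0,0,0,1]
    - [0.026,-0.0152,0,0,0,0,1]
    - [0.026,-0.0152,0,0,0,0,1]
    - [0.026,-0.0152,0,0,0,0,1]
    - [0.026,-0.0152,0,0,0,0,1]

```text
clock: 30.8
position: [0.6005, 0.1208, 0.176]
ee_rot: [-3.141, 0.004, 0.61]
wrist_force: [0.8, -0.8, -0.8]
finger_gap: 0.0199
grasp_force: 30.0
```

Emit:
jog_arm:
  increments:
    - [0.026,-0.0152,0,0,0,0,1]
    - [0.016,-0.0093,0,0,0,0,1]
    - [0,0,0.01,0,0,0,1]
    - [0,0,0.01,0,0,0,1]
    - [0,0,0,0,0,0,1]
    - [0,0,0,0,0,0,1]
    - [0,0,0,0,0,0,1]
    - [0,0,0,0,0,0,1]

```text
clock: 31.47
position: [0.6219, 0.1627, 0.1595]
ee_rot: [-3.142, -0.001, 0.608]
wrist_force: [0.0, 0.8, -2.3]
finger_gap: 0.02
grasp_force: 30.0
```

```bash
python3 - <<'E'
from h import *
go(.6207,.1647,.131,.61)
save(vision.camera("side"),"c9.png",(250,80,370,200),5)
E
```

```text
t 31.47 pos [0.6219 0.1627 0.1595] gap 0.02 F [ 0.   0.8 -2.3] g 30.0
shift mm now [ 0.2 -2.3 28.5] after turn [ 0.2 -2.3 28.5] turn deg [-0.   -0.03 -0.11]
```

View pics/c9.png

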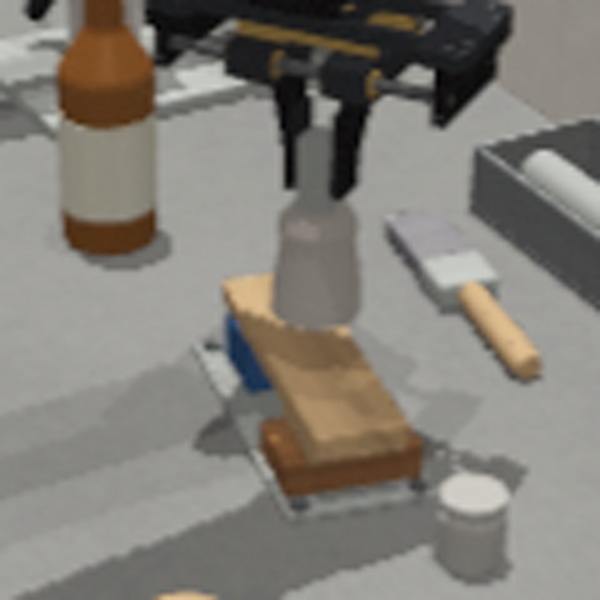

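Cast hangs upright over the board's middle; bottle standing clear. Lowering.

Emit:
jog_arm:
  increments:
    - [0,-0.002,0.008,0,0,0,1]
    - [0,0,0.008,0,0,0,1]
    - [0,0,0.006,0,0,0,1]
    - [0,0,0.003,0,0,0,1]
    - [0,0,0,0,0,0,1]
    - [0,0,0,0,0,0,1]
    - [0,0,0,0,0,0,1]

```text
clock: 32.1
position: [0.6209, 0.1655, 0.1343]
ee_rot: [3.141, -0.0, 0.61]
wrist_force: [0.2, 0.1, -1.7]
finger_gap: 0.0197
grasp_force: 30.0
```

```bash
python3 - <<'E'
from h import *
go(.6207,.1647,.131,.61)
E
```

```text
t 32.1 pos [0.6209 0.1655 0.1343] gap 0.0197 F [ 0.2  0.1 -1.7] g 30.0
shift mm now [-0.6  0.5  3.3] after turn [-0.6  0.5  3.3] turn deg [ 0.02 -0.02 -0.01]
```

Emit:
jog_arm:
  increments:
    - [-0.0003,0.0003,0.001,0,0,0,1]
    - [0,0,0.001,0,0,0,1]
    - [0,0,0.0008,0,0,0,1]
    - [0,0,0.0004,0,0,0,1]
    - [0,0,0,0,0,0,1]
    - [0,0,0,0,0,0,1]
    - [0,0,0,0,0,0,1]

```text
clock: 32.68
position: [0.6206, 0.1651, 0.131]
ee_rot: [3.142, -0.0, 0.61]
wrist_force: [-0.2, -0.2, 0.2]
finger_gap: 0.0199
grasp_force: 30.0
```

Weight is off the wrist. Releasing.

Emit:
jog_arm:
  increments:
    - [0,0,0,0,0,0,0.4]
    - [0,0,0,0,0,0,0]
    - [0,0,0,0,0,0,-0.5]
    - [0,0,0,0,0,0,-1]
    - [0,0,0,0,0,0,-1]
    - [0,0,0,0,0,0,-1]
    - [0,0,0,0,0,0,-1]
    - [0,0,0,0,0,0,-1]

```text
clock: 33.35
position: [0.6206, 0.1651, 0.1309]
ee_rot: [-3.142, -0.0, 0.61]
wrist_force: [0.6, 0.3, 0.8]
finger_gap: 0.0652
grasp_force: 0.0
```

Emit:
jog_arm:
  increments:
    - [0,0,-0.005,0,0,0,-1]
    - [0,0,-0.015,0,0,0,-1]
    - [0,0,-0.025,0,0,0,-1]
    - [0,0,-0.03,0,0,0,-1]
    - [0,0,-0.02,0,0,0,-1]
    - [0,0,-0.005,0,0,0,-1]
    - [0,0,0,0,0,0,-1]

```text
clock: 33.93
position: [0.6216, 0.1651, 0.233]
ee_rot: [3.141, -0.004, 0.61]
wrist_force: [-0.6, 0.1, -0.5]
finger_gap: 0.0868
grasp_force: 0.0
```

Emit:
jog_arm:
  increments:
    - [-0.02,0.012,0,0,0,0,-1]
    - [-0.026,0.0152,0,0,0,0,-1]
    - [-0.026,0.0152,0,0,0,0,-1]
    - [-0.026,0.0152,0,0,0,0,-1]
    - [-0.026,0.0152,0,0,0,0,-1]
    - [-0.026,0.0152,0,0,0,0,-1]
    - [-0.026,0.0152,0,0,0,0,-1]
    - [-0.02,0.012,0,0,0,0,-1]

```text
clock: 34.6
position: [0.5237, -0.0439, 0.2292]
ee_rot: [-3.14, 0.002, 0.608]
wrist_force: [0.2, -0.5, 0.3]
finger_gap: 0.0871
grasp_force: 0.0
```

```bash
python3 - <<'E'
from h import *
np.set_printoptions(precision=4,suppress=True)
go(.6207,.1647,.131,.61)
d=vision.camera("side"); e=vision.camera("top")
cv2.imwrite("pics/c10.png",np.hstack([cv2.resize(c["img"][a:a+h,b:b+h,::-1],(400,400),interpolation=2) for c,a,b,h in((e,100,170,110),(d,80,255,110))]))
P=[cyl(.027,0,.045),cyl(.0225,.05,.062),box(.02,.02,.06,.112)]
for c in (e,d):
    m=mask(c,"cast",[.621,.165,.1])
    if m is not None: print(m.sum(),*fit([(c,m)],P,[.621,.165,.61],.052))
E
```

```text
t 34.6 pos [ 0.5237 -0.0439  0.2292] gap 0.0871 F [ 0.2 -0.5  0.3] g 0.0
shift mm now [ 199.1 -115.6   97.9] after turn [ 199.1 -115.4   98.2] turn deg [-0.08  0.14 -0.09]
389.0 [0.6201 0.1679 0.6756] 0.07606230152729472
565.0 [0.6224 0.1634 0.7176] 0.07669616519174041
```

View pics/c10.png

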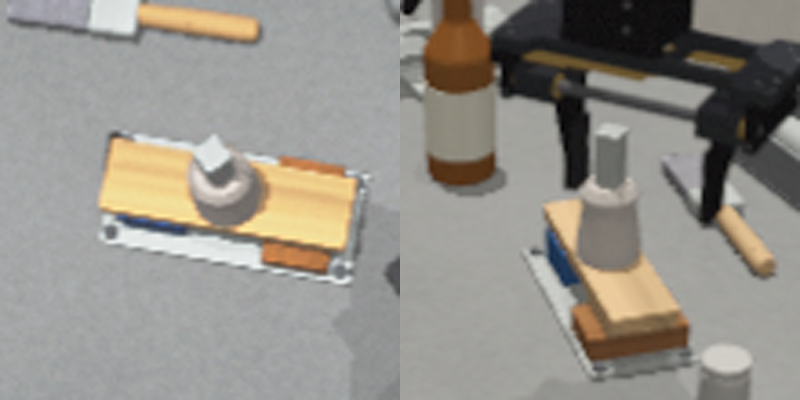

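Cast stands upright in the board's middle (crop 222,188), the stack is level and the bottle is standing. Handing in.

```bash
python3 -c "
from plant import arm
print(arm.job_done())"
```

```text
the job is handed in; nothing more can be done
None
```

The stand is built and handed in at about 35 s: oblong packer with the square on it, the board level across ledge and packers, and the cast upright at the board's middle to within about 3 mm by the cameras, with the bottle still standing.

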